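# Scan the job ticket, then hold the cover press closed

### The arm

A 7-joint arm with a two-finger parallel gripper is mounted at the origin on the work surface. World frame = base frame: x ahead of the robot, y to its left, z up, the work surface at z = 0. Lengths are in m, angles in rad, forces in N, time in s.
With the tool pointing down it reaches from about 0.375 to 0.925 m from the base axis. Payload 3.1 kg.
Tool frame: the origin (TCP) lies midway between the tips of the shut fingers; the grasp point (between the pads) lies 19 mm behind it; z points along the fingers, y is the direction in which the jaws open and shut (so a half turn about z gives the same grasp; the last joint's range is limited). The gripper opens to 85 mm and grips with 20 to 120 N. Pads are 22 mm wide; open, the fingers measure 114 mm over their backs; the gripper's body (76 mm by 85 mm) begins 54 mm behind the grasp point. The pads swing forward as they close: fully open they stand 13 mm farther back than shut.
Start: joints at [-1.316, 0.383, 0.044, 1.598, -0.018, 1.161, -0.05], TCP at [0.225, 0.61, 0.231] pointing down, gripper open.
Joint ranges: [-2.61, 2.61], [-0.41, 2.15], [-1.48, 1.57], [0, 2.5], [-1.57, 4.71], [0.05, 1.97], [-2.85, 2.85]. Speed limits (rad/s): [2.79, 2.79, 3.14, 3.14, 3.14, 3.14, 3.14].

### API

Orientations are given as a rotation vector (axis times angle).
In Python, from bench import robot gives the robot as it stands. The module is installed in compiled form; this text tells all that it offers.
- The arm moves only by the shell command python3 -m handwheel 'ROWS' [FORCE]. ROWS is JSON, one flat list of numbers, 5 for each row, row after row: the shift along the tool's x, y, z in m, then the turn about the tool's z in degrees, then the finger opening in m, from 0 to 0.0854. In form: [x, y, z, spin, fingers, x, y, z, spin, fingers, ...]. A call has 1 to 20 rows; each row is the pose to reach, as a shift and turn from the pose measured when the call began, along the tool's axes at that moment; what a row does not reach only later rows make up. A row lasts 1/12 s, in which the tool goes at most 41.7 mm and 7.16 degrees, less where a joint would pass 70% of its speed; a pose out of reach is approached as far as the arm can. A call with a gripper value outside its range is refused whole. The fingers move at their own pace and stop on an object; FORCE is the grip in N (left out, the last holds). Time passes only in rows, so rows that repeat a pose let the fingers close. It gives the time, the measured TCP pose, the force and the opening at its end, in the units of the state.
- robot.read_state(): the state, without advancing time (a new reading comes with each control period).
- robot.grab_frame(name): name is "side" or "top" or "wrist"; returns a dict with "color" (480x640x3 uint8, red, green, blue), "K" (3x3 intrinsics, pixels), "T" (4x4, takes a point from camera to world coordinates). Camera axes: x right, y up, looking along -z (the intrinsics and any distortion apply to the point x, -y, -z); pixel columns grow to the right and rows downward; lengths in m; the calibration is good to about 2 mm. The wrist camera is an equidistant fisheye: a pixel r from the principal point sees the ray r / f radians off the axis. A picture is of the moment at which its call begins. There is no depth.
- robot.close_job(): hands the job in, once; it reports no verdict.
Trained networks look in a picture, given as the dict that the camera call returned (one of the last four; its "shot" number tells which), for a name from the list of things; names that differ only in an ending like _2 or _b are one class to them, and where a whole thing is asked for, a point or a joint stands for the part that bears it (a point fixed in the world has none). Each returns a list of dicts, best first, with "score" (0 to 1); they miss things now and then, are a little off and sometimes report something else, mostly with a low value. They report only what shows in the picture. A call takes as long as a camera call.
- robot.silhouettes(picture, name): "mask" (480x640 bool, what is visible of it) and "bbox" ([centre column, centre row, width, height] in pixels, round what is visible of it).
- robot.pinpoint(picture, name): "pixel" ([column, row] in pixels: a listed point, or the origin of a listed thing).
The state is a dict: "clock": time; "joint_pos": joint angles; "qd": joint speeds; "tau": joint torques, N m; "position": TCP position; "tool_rot": TCP orientation; "wrist_force": force on the tool from outside, world axes, zero at the start; "torque": the same for the moment, N m; "finger_gap": opening from 0.0 (shut) to 1.0 (fully open).
Only numpy, scipy, OpenCV 4.12 (cv2) and the standard library are available. Lean on these libraries where they do the work, as an engineer would, in place of code of your own. Each camera call takes 0.05 s, during which the arm holds its last target. There are 200 camera calls.

### The job

Lift the barcode reader out of its stand, hold it upright and still for about two seconds with its window 2 to 6 cm above the middle of the barcode on the blue ticket (do not read the red ticket), and put it back upright in the stand, pushed fully home and let go. Then press down the wooden-handled lever of the bench press until it is level, at its green mark, never forcing it well below level into the red, and finish the program while still holding it level: the lever springs up if released. Leave the jar, the glue bottle and the brass weight where they stand.

Things in the scene. Friction and masses are not known exactly. Their poses are not given: they have to be found in the camera images.
- wand: loose pen-type barcode reader, a round stick 165 mm long, 30 mm in diameter (lowest 30 mm tapered to 22), black with the top 60 mm orange, 0.1 to 0.17 kg, upright in its stand at the start. Origin: centre of its lower end, the reading window; z runs up the stick. It reads straight out of the window, along -z. Home in the stand, its top is 180 mm above the bench
- stand: fixed stand for the reader: black foot 90 x 90 x 10 mm with a grey block 60 x 60 mm on it, its top 75 mm above the bench, with an upright round hole 35 mm wide in the middle (chamfered mouth) whose floor is 15 mm above the bench. Origin: under the middle of the foot, at bench height; z up
- code_blue (a point): centre of the black barcode (30 x 46 mm) on the ticket with the BLUE header band, on a flat fixed clipboard of 105 x 80 mm; this point lies 6 mm above the bench; z up. The header and a low steel clip (top 10 mm above the bench) lie to its +x side
- code_red (a point): centre of the same kind of barcode on the ticket with the RED header band (another job, leave it unread)
- press: fixed green bench press, blue book cover under its platen, foot 200 (x) x 300 (y) x 25 mm. Origin: under the middle of the foot, at bench height; z up. The lever's hinge lies along the press's x axis at x = 0, y = +110, z = 190 mm; the lever runs from it to the press's -y in the plane x = 0. Column and cheeks at the hinge are 60 mm wide, 250 high; space round the handle is free
- handle (a point): round wooden handle at the lever's end, 26 mm thick and 100 mm long. This point: middle of the handle, on its axis, 220 mm from the hinge; its -y axis points outward along the lever, its x axis is the press's x. It stands 286 mm above the bench at the start and 190 mm when level
- press_lever (a joint): lever angle in rad, grows as the handle is pressed down: 0 = released, the lever rising 0.45 rad from hinge to handle; 0.45 = level (middle of the green mark); the red mark begins about 0.1 rad further; 0.75 = lower stop. A spring drives it back to 0: about 3 N at the handle starts it, about 10 N holds it level
- jar: loose white jar with red lid, 72 mm wide, 110 mm high; origin under its middle. Bystander
- glue: loose white glue bottle, 56 mm wide, 150 mm high; origin under its middle. Bystander
- weight: loose brass weight with a knob, 50 mm wide, 55 mm high, 0.5 kg; origin under its middle. Bystander

How it is judged:
By the outcome, as a careful person would: the job done as asked, in the order asked, and still so for the second after the job is handed in, while the arm keeps its last pose, push and grip.
It also fails if it takes over 72 s, if anything falls off the work surface, if the arm or the gripper's body presses on something with over 40 N, if the wrist force passes 120 N, or if a joint passes its speed limit or range.

## Working session

There is one attempt and no reset: what is moved stays moved. The work goes in short steps, Python scripts to look and compute and a shell command to move; the robot and the scene stay as the last step left them, time stands still between calls to the robot, and variables do not carry over. Pictures are saved under pics/ and viewed, about 8 in all and at most 12, crops included, and the job is handed in when it is done.

```bash
mkdir -p pics
cat > h.py <<'E'
import numpy as np, cv2
from bench import robot
from scipy.spatial.transform import Rotation as R
def ray(f,px,fish=False):
    K=np.array(f["K"]);T=np.array(f["T"])
    u=(px[0]-K[0,2])/K[0,0];v=(px[1]-K[1,2])/K[1,1]
    if fish:
        r=np.hypot(u,v);d=np.array([u/r*np.sin(r),v/r*np.sin(r),np.cos(r)]) if r>1e-9 else np.array([0,0,1.])
    else: d=np.array([u,v,1.])
    d=T[:3,:3]@np.array([d[0],-d[1],-d[2]])
    return T[:3,3],d/np.linalg.norm(d)
def atz(f,px,z,fish=False):
    o,d=ray(f,px,fish);return o+d*(z-o[2])/d[2]
def tri(rs):
    A=0;b=0
    for o,d in rs:
        P=np.eye(3)-np.outer(d,d);A=A+P;b=b+P@o
    x=np.linalg.solve(A,b);return x,[np.linalg.norm((np.eye(3)-np.outer(d,d))@(x-o)) for o,d in rs]
def save(f,n): cv2.imwrite("pics/"+n,cv2.cvtColor(f["color"],cv2.COLOR_RGB2BGR))
def tool(p,q=None):
    "world point -> tool axes shift for TCP"
    s=robot.read_state();return R.from_rotvec(s["tool_rot"]).inv().apply(np.array(p)-s["position"])
E
python3 - <<'E'
from h import *
s=robot.read_state();print({k:np.round(v,3) for k,v in s.items()});print(R.from_rotvec(s["tool_rot"]).as_matrix().round(3))
fs={}
for n in("side","top"):
    f=robot.grab_frame(n);fs[n]=f;save(f,n+"0.png");print(n,f.keys(),np.round(f["T"],3).tolist(),np.round(f["K"],1).tolist())
Z=dict(wand=.015,stand=0,code_blue=.006,code_red=.006,press=0,handle=.286,jar=0,glue=0,weight=0)
for nm in Z:
    rs=[]
    for n in fs:
        for d in robot.pinpoint(fs[n],nm)[:2]:
            print(nm,n,np.round(d["pixel"]),round(d["score"],2),atz(fs[n],d["pixel"],Z[nm]).round(3))
            if len(rs)<1 or n=="top" and len(rs)<2: rs.append(ray(fs[n],d["pixel"]))
    if len(rs)==2: x,e=tri(rs);print("  tri",x.round(3),np.round(e,3))
E
```

```text
{'clock': np.float64(0.0), 'joint_pos': array([-1.316,  0.384,  0.044,  1.6  , -0.018,  1.161, -0.05 ]), 'qd': array([ 0.   , -0.   ,  0.001,  0.002,  0.002,  0.001,  0.   ]), 'tau': array([-0.0000e+00, -4.3346e+01,  1.0240e+00, -2.4951e+01,  1.1000e-02,
        1.2000e-02, -0.0000e+00]), 'position': array([0.224, 0.609, 0.23 ]), 'tool_rot': array([-0.551, -3.093,  0.004]), 'wrist_force': array([-0.417, -0.128, -0.163]), 'torque': array([ 0.026,  0.057, -0.028]), 'finger_gap': np.float64(0.999)}
[[-0.938  0.345 -0.001]
 [ 0.345  0.938 -0.003]
 [-0.    -0.003 -1.   ]]
side dict_keys(['color', 'K', 'T', 'shot']) [[-0.989, 0.112, -0.092, 0.467], [-0.144, -0.669, 0.729, 0.784], [0.021, 0.735, 0.678, 0.899], [0.0, 0.0, 0.0, 1.0]] [[540.9, 0.0, 324.3], [0.0, 540.9, 243.0], [0.0, 0.0, 1.0]]
top dict_keys(['color', 'K', 'T', 'shot']) [[0.004, 0.991, -0.136, 0.402], [-1.0, 0.003, -0.012, -0.005], [-0.011, 0.136, 0.991, 1.311], [0.0, 0.0, 0.0, 1.0]] [[507.1, 0.0, 318.0], [0.0, 507.1, 231.9], [0.0, 0.0, 1.0]]
wand side [379. 272.] 0.15 [ 0.448 -0.09   0.015]
wand top [448. 266.] 0.52 [ 0.493 -0
[... 809 characters left out ...]
   ]
press top [236. 232.] 0.77 [0.581 0.226 0.   ]
  tri [ 0.587  0.228 -0.008] [0.004 0.004]
handle side [310. 246.] 0.57 [0.572 0.136 0.286]
handle top [258. 219.] 0.64 [0.568 0.13  0.286]
  tri [0.571 0.13  0.281] [0.002 0.002]
jar side [271. 214.] 0.56 [ 0.74  -0.269  0.   ]
jar side [252. 263.] 0.52 [ 0.747 -0.086 -0.   ]
jar top [421. 174.] 0.69 [ 0.736 -0.26   0.   ]
  tri [ 0.736 -0.258  0.008] [0.002 0.002]
glue side [248. 262.] 0.89 [ 0.756 -0.086  0.   ]
glue top [360. 166.] 0.55 [ 0.757 -0.099  0.   ]
  tri [ 0.761 -0.1   -0.014] [0. 0.]
weight side [418. 256.] 0.6 [ 0.361 -0.173 -0.   ]
weight top [387. 317.] 0.6 [ 0.363 -0.165  0.   ]
  tri [ 0.363 -0.164  0.009] [0.001 0.001]
```

View pics/side0.png

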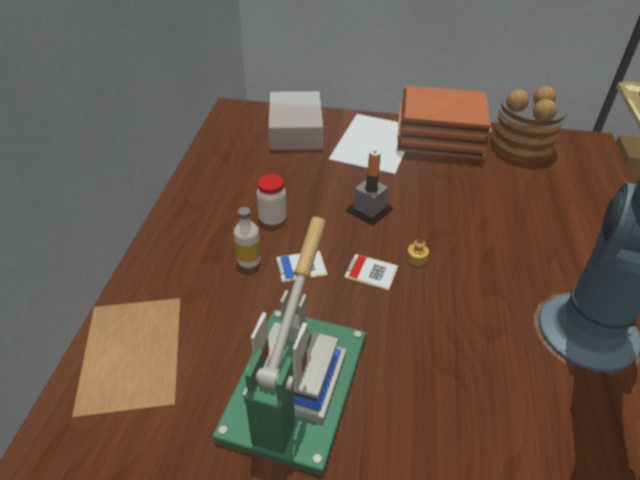

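View pics/top0.png

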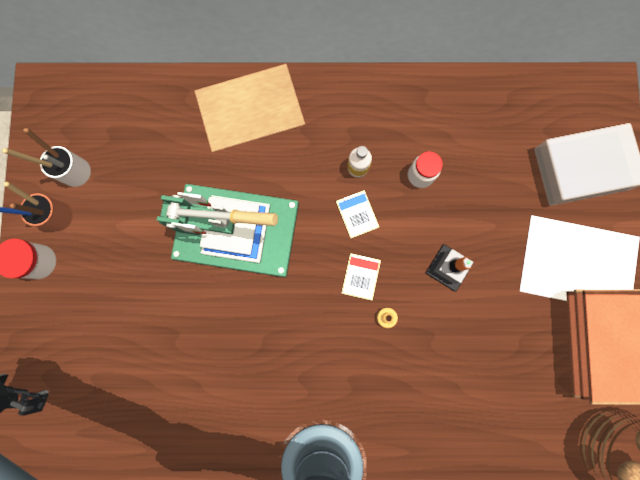

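The side view shows the wand upright in its stand at (374,180), the blue ticket at (300,265), the red ticket at (372,270), and the press with its lever raised, handle near (312,245). The top view agrees: stand (450,267), blue barcode (358,219), red barcode (361,282), handle (254,218). Next I move above the wand.

Run:
```python
from h import *
print(tool([.42,.0,.33]),tool([.494,-.324,.27]))
```

```text
[-0.39414555 -0.50492026 -0.09872711] [-0.57551954 -0.78341136 -0.03874226]
```

```bash
python3 -m handwheel '[-0.394,-0.505,-0.099,0,0.085,-0.394,-0.505,-0.099,0,0.085,-0.394,-0.505,-0.099,0,0.085,-0.394,-0.505,-0.099,0,0.085,-0.394,-0.505,-0.099,0,0.085,-0.394,-0.505,-0.099,0,0.085,-0.394,-0.505,-0.099,0,0.085,-0.394,-0.505,-0.099,0,0.085,-0.394,-0.505,-0.099,0,0.085,-0.394,-0.505,-0.099,0,0.085,-0.394,-0.505,-0.099,0,0.085,-0.394,-0.505,-0.099,0,0.085,-0.394,-0.505,-0.099,0,0.085,-0.394,-0.505,-0.099,0,0.085,-0.394,-0.505,-0.099,0,0.085,-0.394,-0.505,-0.099,0,0.085,-0.394,-0.505,-0.099,0,0.085]'
python3 - <<'E'
from h import *
print(tool([.494,-.324,.27]))
E
```

```text
clock: 2.42
position: [0.4217, -0.0065, 0.3319]
tool_rot: [0.569, 3.086, 0.002]
wrist_force: [0.3, 0.2, -0.5]
finger_gap: 0.995
[-0.18053181 -0.27100875  0.06194463]
```

```bash
python3 -m handwheel '[-0.18,-0.271,0.062,0,0.085,-0.18,-0.271,0.062,0,0.085,-0.18,-0.271,0.062,0,0.085,-0.18,-0.271,0.062,0,0.085,-0.18,-0.271,0.062,0,0.085,-0.18,-0.271,0.062,0,0.085,-0.18,-0.271,0.062,0,0.085,-0.18,-0.271,0.062,0,0.085,-0.18,-0.271,0.062,0,0.085,-0.18,-0.271,0.062,0,0.085,-0.18,-0.271,0.062,0,0.085,-0.18,-0.271,0.062,0,0.085,-0.18,-0.271,0.062,0,0.085]'
python3 - <<'E'
from h import *
f=robot.grab_frame("wrist");save(f,"wrist1.png");print(np.round(f["T"],3).tolist(),np.round(f["K"],1).tolist())
for nm,z in(("wand",.015),("stand",0)):
    for d in robot.pinpoint(f,nm)[:2]: print(nm,d["pixel"],d["score"],atz(f,d["pixel"],z,True).round(4))
    for d in robot.silhouettes(f,nm)[:1]: print(nm,d["bbox"],d["score"])
print(robot.read_state()["position"])
E
```

```text
clock: 3.5
position: [0.4947, -0.321, 0.2704]
tool_rot: [0.562, 3.086, 0.006]
wrist_force: [0.2, 1.0, -0.0]
finger_gap: 0.997
[[0.351, -0.886, -0.304, 0.418], [0.936, 0.333, 0.109, -0.293], [0.005, -0.323, 0.946, 0.413], [0.0, 0.0, 0.0, 1.0]] [[371.6, 0.0, 320.3], [0.0, 371.6, 238.6], [0.0, 0.0, 1.0]]
wand [318.6, 186.7] 0.65 [ 0.489  -0.3192  0.015 ]
wand [311.7, 212.8, 43.4, 62.8] 0.68
stand [314.9, 184.3] 0.76 [ 0.4876 -0.3232  0.    ]
stand [485.7, 90.8] 0.56 [ 0.4482 -0.0969  0.    ]
stand [318.1, 190.2, 93.0, 95.8] 0.95
[ 0.49405042 -0.32260533  0.27045119]
```

View pics/wrist1.png

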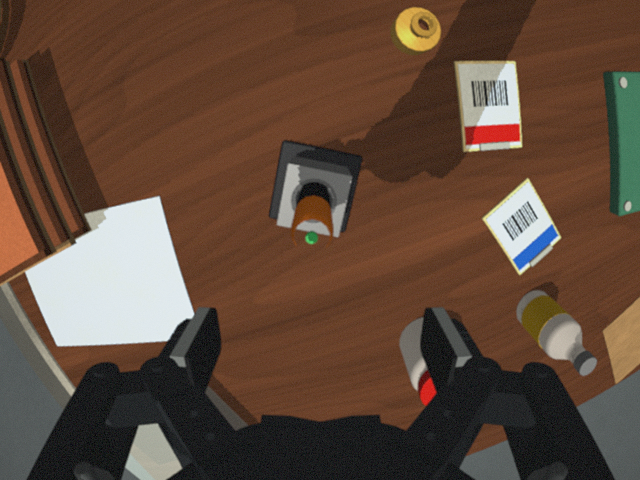

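The wrist view shows the wand top near (312,230), between the fingers' columns, and the blue ticket at (520,225). I enlarge it to find the wand's axis.

Run:
```python
from h import *
im=cv2.imread("pics/wrist1.png")[130:260,250:380]
cv2.imwrite("pics/crop1.png",cv2.resize(im,(585,585),interpolation=cv2.INTER_CUBIC))
f=robot.grab_frame("wrist")
for p in((312,224),(312,230)): print(p,atz(f,p,.18,True).round(4))
ft=robot.grab_frame("top");
for d in robot.silhouettes(ft,"wand")[:1]: print(d["bbox"],d["score"])
```

```text
(312, 224) [ 0.4804 -0.3226  0.18  ]
(312, 230) [ 0.4843 -0.324   0.18  ]
[458.8, 265.1, 21.9, 11.8] 0.67
```

View pics/crop1.png

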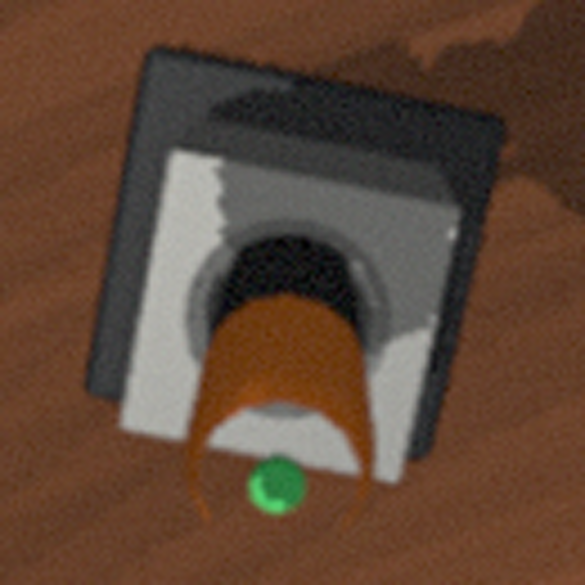

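```bash
python3 -m handwheel '[0.003,-0.002,0.03,0,0.085,0.003,-0.002,0.06,0,0.085,0.003,-0.002,0.09,0,0.085,0.003,-0.002,0.11,0,0.085,0.003,-0.002,0.13,0,0.085,0.003,-0.002,0.145,0,0.085,0.003,-0.002,0.146,0,0.085,0.003,-0.002,0.146,0,0.085]'
python3 -m handwheel '[0,0,0,0,0.04,0,0,0,0,0.04,0,0,0,0,0.025,0,0,0,0,0.02,0,0,0,0,0.015,0,0,0,0,0.015,0,0,0,0,0.015,0,0,0,0,0.015,0,0,0,0,0.015]' 40
python3 - <<'E'
from h import *
f=robot.grab_frame("wrist");save(f,"wrist2.png")
s=robot.read_state();print(s["position"],s["wrist_force"],s["torque"],s["finger_gap"]*.0854)
E
```

```text
clock: 4.57
position: [0.4904, -0.3239, 0.1236]
tool_rot: [0.568, 3.087, 0.003]
wrist_force: [0.2, -0.2, 0.4]
finger_gap: 0.994
clock: 5.32
position: [0.491, -0.3247, 0.1246]
tool_rot: [0.568, 3.086, 0.002]
wrist_force: [0.3, -0.4, 6.0]
finger_gap: 0.344
[ 0.49098582 -0.32468194  0.12457015] [-0.60323454 -0.39211005  5.28168172] [-0.09349978  0.12189871  0.02726923] 0.029043753121797324
```

View pics/wrist2.png

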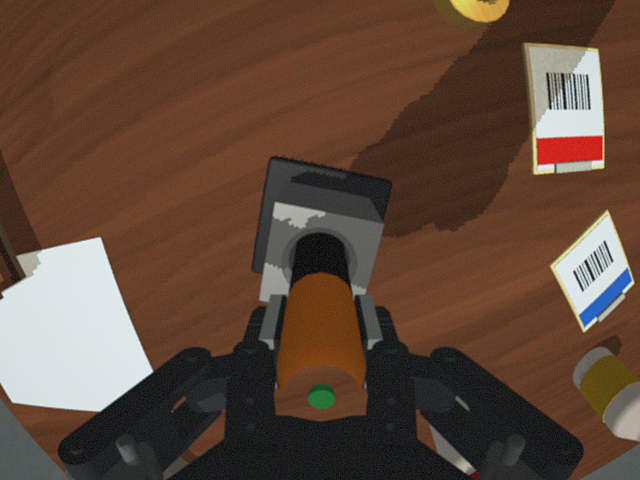

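Wand centred between the pads at (320,340), opening 29 mm. Now I lift it.

```bash
python3 -m handwheel '[0,0,-0.01,0,0.015,0,0,-0.02,0,0.015,0,0,-0.035,0,0.015,0,0,-0.05,0,0.015,0,0,-0.065,0,0.015,0,0,-0.08,0,0.015,0,0,-0.095,0,0.015,0,0,-0.105,0,0.015,0,0,-0.11,0,0.015,0,0,-0.11,0,0.015]'
python3 - <<'E'
from h import *
fs=[robot.grab_frame("side"),robot.grab_frame("top")];w=robot.grab_frame("wrist")
save(fs[0],"side2.png")
p=[.616,-.094,.006]
for f,fi in((fs[0],0),(fs[1],0),(w,1)):
    for d in robot.pinpoint(f,"code_blue")[:3]: print(d["pixel"],d["score"],atz(f,d["pixel"],.006,fi).round(4))
s=robot.read_state();print(s["position"],s["wrist_force"],s["finger_gap"],tool([.616,-.094,.235]))
E
```

```text
clock: 6.2
position: [0.4913, -0.3253, 0.2364]
tool_rot: [0.567, 3.083, 0.001]
wrist_force: [-0.2, -0.0, -0.7]
finger_gap: 0.338
[358.3, 216.5] 0.88 [ 0.6212 -0.0939  0.006 ]
[535.3, 233.7] 0.63 [ 0.6167 -0.0985  0.006 ]
[ 0.48999081 -0.32427067  0.23359473] [ 0.55837773 -0.69626514 -1.29889036] 0.3397952074524847 [-0.03577522  0.26004672 -0.00084239]
```

```bash
python3 -m handwheel '[-0.002,0.015,0,0,0.015,-0.006,0.04,0,0,0.015,-0.01,0.07,0,0,0.015,-0.014,0.1,0,0,0.015,-0.019,0.13,0,0,0.015,-0.023,0.16,0,0,0.015,-0.028,0.19,0,0,0.015,-0.032,0.22,0,0,0.015,-0.035,0.242,0,0,0.015,-0.037,0.255,0,0,0.015,-0.037,0.259,0,0,0.015,-0.037,0.259,0,0,0.015]'
python3 - <<'E'
from h import *
w=robot.grab_frame("wrist");t=robot.grab_frame("top");sd=robot.grab_frame("side")
save(w,"wrist3.png");save(sd,"side3.png")
for f,fi in((w,1),(t,0),(sd,0)):
    for d in robot.pinpoint(f,"code_blue")[:2]: print(d["pixel"],d["score"],atz(f,d["pixel"],.006,fi).round(4))
s=robot.read_state();print(s["position"],s["wrist_force"],s["finger_gap"],tool([.617,-.096,.1556]))
E
```

```text
clock: 7.5
position: [0.6167, -0.0947, 0.2335]
tool_rot: [0.566, 3.089, 0.001]
wrist_force: [-0.8, 0.2, -1.6]
finger_gap: 0.342
[318.3, 197.4] 0.84 [ 0.6153 -0.0957  0.006 ]
[227.2, 332.2] 0.3 [ 0.7292 -0.2564  0.006 ]
[305.6, 263.6] 0.85 [ 0.6204 -0.099   0.006 ]
[ 0.615939   -0.09763565  0.23439183] [-0.20827027  1.2873754  -1.79465296] 0.3389500131523038 [-0.00023214  0.00177684  0.07879557]
```

View pics/wrist3.png

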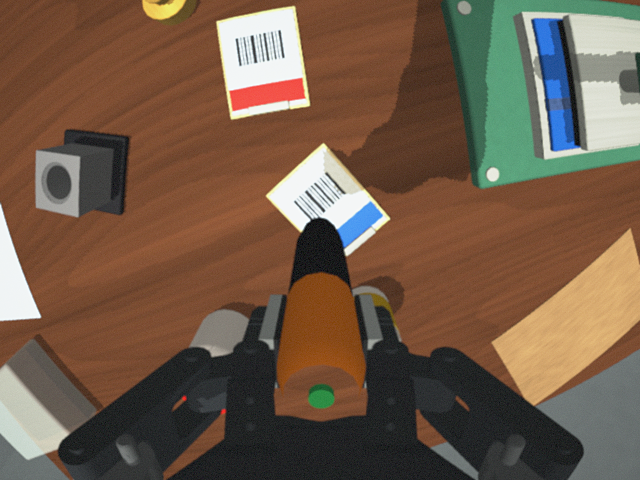

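Barcode centre lies at (320,197), directly under the wand's axis, and the wand is upright. I lower to about 4 cm and hold.

```bash
python3 -m handwheel '[0,0.001,0.01,0,0.015,0,0.001,0.025,0,0.015,0,0.001,0.04,0,0.015,0,0.001,0.055,0,0.015,0,0.001,0.068,0,0.015,0,0.001,0.075,0,0.015,0,0.001,0.079,0,0.015,0,0.001,0.079,0,0.015,0,0.001,0.079,0,0.015,0,0.001,0.079,0,0.015,0,0.001,0.079,0,0.015,0,0.001,0.079,0,0.015,0,0.001,0.079,0,0.015,0,0.001,0.079,0,0.015,0,0.001,0.079,0,0.015,0,0.001,0.079,0,0.015,0,0.001,0.079,0,0.015,0,0.001,0.079,0,0.015,0,0.001,0.079,0,0.015,0,0.001,0.079,0,0.015]'
python3 - <<'E'
from h import *
sd=robot.grab_frame("side");save(sd,"side4.png");w=robot.grab_frame("wrist")
cv2.imwrite("pics/cmp4.png",np.hstack([cv2.resize(cv2.imread("pics/side4.png")[150:330,200:380],(400,400),interpolation=cv2.INTER_CUBIC),cv2.resize(cv2.cvtColor(w["color"],4),(400,300)).copy()[:300] if 0 else cv2.resize(cv2.cvtColor(w["color"],4)[120:360,200:440],(400,400))]))
s=robot.read_state();print(s["position"],s["tool_rot"],s["wrist_force"],np.abs(s["qd"]).max())
E
```

```text
clock: 9.47
position: [0.6165, -0.0966, 0.1553]
tool_rot: [0.574, 3.086, 0.002]
wrist_force: [-0.1, 1.0, -1.7]
finger_gap: 0.34
[ 0.6164853  -0.09665119  0.15535066] [5.73685382e-01 3.08636190e+00 1.85006190e-03] [-0.38158712 -0.00614401 -1.24571146] 0.0013755151941045158
```

View pics/cmp4.png

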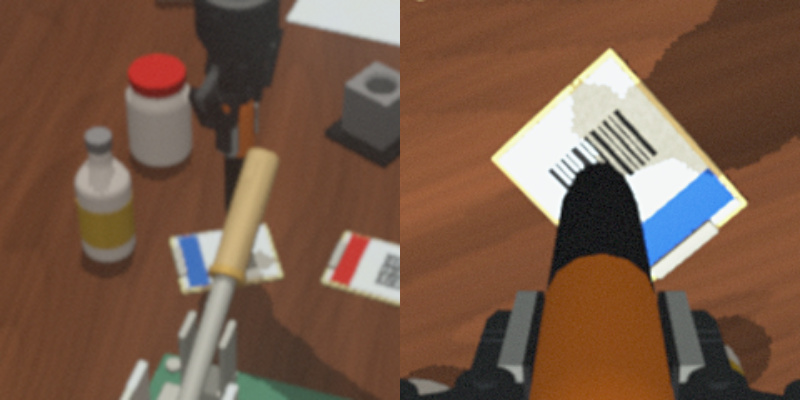

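The wand hangs upright above the blue barcode: the right half shows its tip at about (600,170), over the middle of the bars, with the red ticket well away. I complete the hold and then rise.

```bash
python3 -m handwheel '[0,0,0,0,0.015,0,0,0,0,0.015,0,0,0,0,0.015,0,0,0,0,0.015,0,0,0,0,0.015,0,0,0,0,0.015,0,0,0,0,0.015,0,0,0,0,0.015,0,0,0,0,0.015,0,0,0,0,0.015,0,0,0,0,0.015,0,0,0,0,0.015,0,0,0,0,0.015,0,0,0,0,0.015,0,0,0,0,0.015,0,0,0,0,0.015,0,0,0,0,0.015,0,0,0,0,0.015]'
python3 -m handwheel '[0,0,-0.01,0,0.015,0,0,-0.025,0,0.015,0,0,-0.04,0,0.015,0,0,-0.055,0,0.015,0,0,-0.068,0,0.015,0,0,-0.076,0,0.015,0,0,-0.08,0,0.015,0,0,-0.08,0,0.015]'
python3 - <<'E'
from h import *
print(tool([.491,-.325,.235]))
E
```

```text
clock: 11.07
position: [0.6165, -0.0967, 0.1554]
tool_rot: [0.574, 3.086, 0.002]
wrist_force: [-0.3, 0.4, -1.2]
finger_gap: 0.341
clock: 11.73
position: [0.617, -0.0969, 0.237]
tool_rot: [0.573, 3.084, 0.003]
wrist_force: [0.4, -0.7, -1.9]
finger_gap: 0.339
[ 0.03565883 -0.25819438  0.00109797]
```

```bash
python3 -m handwheel '[0.002,-0.015,0,0,0.015,0.006,-0.04,0,0,0.015,0.01,-0.07,0,0,0.015,0.014,-0.1,0,0,0.015,0.018,-0.13,0,0,0.015,0.022,-0.16,0,0,0.015,0.026,-0.19,0,0,0.015,0.031,-0.22,0,0,0.015,0.034,-0.242,0,0,0.015,0.036,-0.255,0,0,0.015,0.036,-0.258,0,0,0.015,0.036,-0.258,0,0,0.015,0.036,-0.258,0,0,0.015]'
python3 - <<'E'
from h import *
w=robot.grab_frame("wrist");t=robot.grab_frame("top");save(w,"wrist5.png")
for f,fi in((w,1),(t,0)):
    for d in robot.pinpoint(f,"stand")[:1]: print(d["pixel"],d["score"],atz(f,d["pixel"],0,fi).round(4))
for p in((.491,-.325,.12),(.491,-.325,.1246)): print(tool(p))
print(robot.read_state()["position"])
E
```

```text
clock: 12.82
position: [0.4917, -0.3231, 0.2356]
tool_rot: [0.57, 3.085, 0.005]
wrist_force: [0.6, 0.5, -1.9]
finger_gap: 0.342
[318.2, 191.9] 0.87 [ 0.4872 -0.3223  0.    ]
[450.6, 267.0] 0.86 [ 0.4909 -0.3311  0.    ]
[ 0.00073921 -0.00280625  0.11578949]
[ 0.00072068 -0.00279149  0.11118955]
[ 0.49212111 -0.32282178  0.23579994]
```

View pics/wrist5.png

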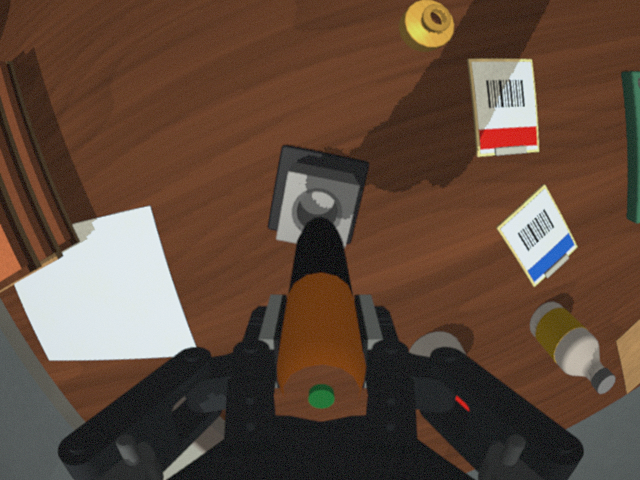

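The hole mouth shows at (317,207), in line with the wand's tip at (320,225). I lower it to the recorded grasp pose.

```bash
python3 -m handwheel '[0.001,-0.002,0.01,0,0.015,0.001,-0.002,0.02,0,0.015,0.001,-0.002,0.03,0,0.015,0.001,-0.002,0.04,0,0.015,0.001,-0.002,0.045,0,0.015,0.001,-0.002,0.05,0,0.015,0.001,-0.002,0.055,0,0.015,0.001,-0.002,0.06,0,0.015,0.001,-0.002,0.06,0,0.015]'
python3 - <<'E'
from h import *
print(tool((.491,-.325,.1246)),robot.read_state()["wrist_force"],robot.read_state()["torque"])
E
```

```text
clock: 13.77
position: [0.4903, -0.3239, 0.1748]
tool_rot: [0.568, 3.087, 0.004]
wrist_force: [0.3, 0.3, -2.6]
finger_gap: 0.342
[-0.00094535 -0.00092666  0.05016186] [ 0.34519698  0.34708719 -2.58593985] [ 0.02271473 -0.01518977 -0.01050747]
```

Free in the hole mouth with no side force, so I continue down.

```bash
python3 -m handwheel '[0,-0.001,0.008,0,0.015,0,-0.001,0.016,0,0.015,0,-0.001,0.024,0,0.015,0,-0.001,0.032,0,0.015,0,-0.001,0.038,0,0.015,0,-0.001,0.042,0,0.015,0,-0.001,0.045,0,0.015,0,-0.001,0.047,0,0.015,0,-0.001,0.049,0,0.015,0,-0.001,0.05,0,0.015,0,-0.001,0.051,0,0.015,0,-0.001,0.051,0,0.015]'
python3 - <<'E'
from h import *
s=robot.read_state();print(s["position"],s["wrist_force"],s["torque"])
E
```

```text
clock: 14.77
position: [0.4904, -0.3251, 0.1246]
tool_rot: [0.568, 3.086, 0.005]
wrist_force: [-0.9, 0.7, 2.7]
finger_gap: 0.34
[ 0.49041974 -0.32505339  0.12459634] [-0.93601804  0.66484725  2.67317135] [ 0.22927004  0.1804489  -0.0059682 ]
```

```bash
python3 -m handwheel '[0,0,0.001,0,0.015,0,0,0.002,0,0.015,0,0,0.002,0,0.015,0,0,0.002,0,0.05,0,0,0.002,0,0.08,0,0,0.002,0,0.085,0,0,0.002,0,0.085,0,0,0.002,0,0.085,0,0,0.002,0,0.085]'
python3 -m handwheel '[0,0,-0.01,0,0.085,0,0,-0.03,0,0.085,0,0,-0.06,0,0.085,0,0,-0.09,0,0.085,0,0,-0.12,0,0.085,0,0,-0.14,0,0.085,0,0,-0.15,0,0.085,0,0,-0.15,0,0.085]'
python3 - <<'E'
from h import *
w=robot.grab_frame("wrist");save(w,"wrist6.png")
a=cv2.imread("pics/crop1.png");b=cv2.imread("pics/wrist6.png")[130:260,250:380]
cv2.imwrite("pics/crop6.png",np.hstack([cv2.resize(a,(390,390)),cv2.resize(b,(390,390),interpolation=cv2.INTER_CUBIC)]))
s=robot.read_state();print(s["position"],s["wrist_force"],s["finger_gap"])
E
```

```text
clock: 15.52
position: [0.4904, -0.3249, 0.1224]
tool_rot: [0.568, 3.086, 0.005]
wrist_force: [-0.5, 0.5, -0.0]
finger_gap: 0.995
clock: 16.18
position: [0.491, -0.3267, 0.2755]
tool_rot: [0.567, 3.081, 0.003]
wrist_force: [-0.2, -0.3, -0.0]
finger_gap: 1.0
[ 0.49016017 -0.32566462  0.27333349] [ 0.52432982 -0.64965841 -1.42408867] 0.9971229968000732
```

View pics/crop6.png

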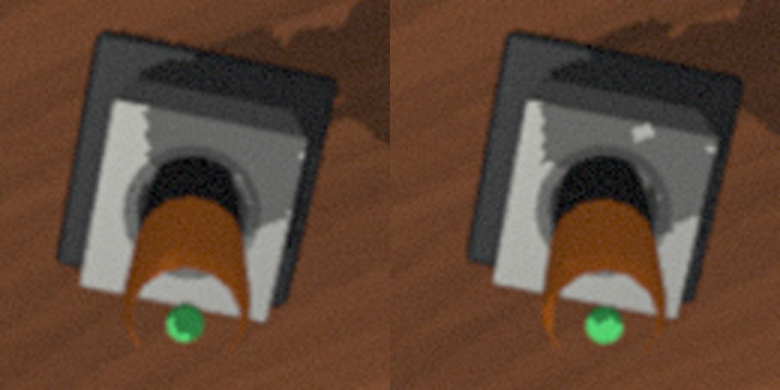

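The wand stands as it did at the start (LED at (185,323) before, (603,326) − 390 offset now), with the fingers clear. Next comes the press: shut the fingers and go above the handle.

Run:
```python
from h import *
print(tool([.568,.11,.39]))
```

```text
[ 0.08174843  0.43528777 -0.1153929 ]
```

```bash
python3 -m handwheel '[0,0.02,-0.04,0,0.085,0.02,0.06,-0.08,-5,0,0.082,0.435,-0.115,-11,0,0.082,0.435,-0.115,-11,0,0.082,0.435,-0.115,-11,0,0.082,0.435,-0.115,-11,0,0.082,0.435,-0.115,-11,0,0.082,0.435,-0.115,-11,0,0.082,0.435,-0.115,-11,0,0.082,0.435,-0.115,-11,0,0.082,0.435,-0.115,-11,0,0.082,0.435,-0.115,-11,0,0.082,0.435,-0.115,-11,0,0.082,0.435,-0.115,-11,0,0.082,0.435,-0.115,-11,0,0.082,0.435,-0.115,-11,0]'
python3 - <<'E'
from h import *
fs={n:robot.grab_frame(n) for n in("side","top","wrist")}
for nm,z in(("handle",.286),("press",0)):
    rs=[]
    for n in fs:
        for d in robot.pinpoint(fs[n],nm)[:1]:
            print(nm,n,d["pixel"],d["score"],atz(fs[n],d["pixel"],z,n=="wrist").round(4)); rs.append(ray(fs[n],d["pixel"],n=="wrist"))
    if len(rs)>1:
        x,e=tri(rs);print(x.round(4),np.round(e,4))
save(fs["wrist"],"wrist7.png")
s=robot.read_state();print(s["position"],s["wrist_force"],R.from_rotvec(s["tool_rot"]).as_matrix().round(3).tolist(),s["finger_gap"])
E
```

```text
clock: 17.57
position: [0.5671, 0.1073, 0.3885]
tool_rot: [0.275, 3.125, 0.001]
wrist_force: [0.5, -0.9, -0.8]
finger_gap: 0.005
handle side [310.4, 247.5] 0.63 [0.5707 0.1394 0.286 ]
handle wrist [366.6, 235.5] 0.97 [0.5726 0.14   0.286 ]
[0.5714 0.14   0.287 ] [0.0009 0.0009]
press side [291.8, 384.9] 0.83 [0.5921 0.2221 0.    ]
press top [359.5, 220.1] 0.62 [ 0.6127 -0.0973  0.    ]
press wrist [404.6, 170.2] 0.74 [0.583  0.2312 0.    ]
[ 0.6028  0.1013 -0.0457] [0.0783 0.2019 0.1375]
[0.5676418  0.10967256 0.38970339] [ 0.14997374  0.26020267 -0.54437915] [[-0.985, 0.171, 0.006], [0.171, 0.985, 0.002], [-0.006, 0.003, -1.0]] 0.0001382662873520384
```

View pics/wrist7.png

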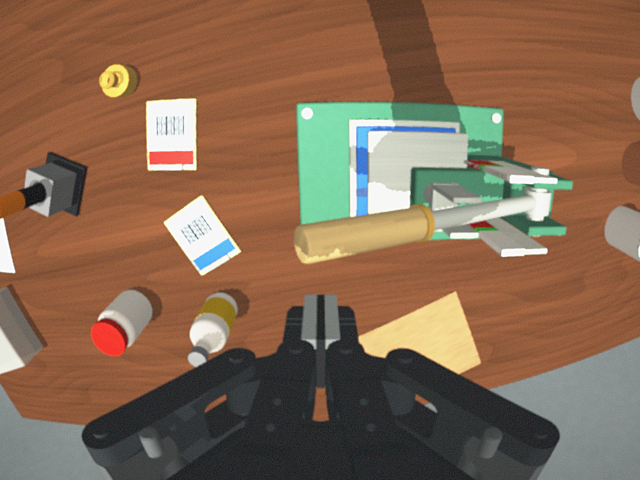

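The handle's middle is at (365,235), which gives (0.571, 0.140, 0.287), as the press geometry predicts. At level it will be at about (0.568, 0.118, 0.190), so the tips must end at z ≈ 0.203.

```bash
python3 -m handwheel '[0,0.008,0.03,0,0,0,0.008,0.05,0,0,0,0.008,0.06,0,0,0,0.008,0.068,0,0,0,0.008,0.076,0,0,0,0.008,0.084,0,0,0,0.008,0.092,0,0,0,0.008,0.1,0,0,0,0.008,0.1,0,0]'
python3 - <<'E'
from h import *
s=robot.read_state();print(s["position"],s["wrist_force"],s["torque"],tool([.568,.118,.203]))
E
```

```text
clock: 18.77
position: [0.5707, 0.1173, 0.2898]
tool_rot: [0.27, 3.121, 0.004]
wrist_force: [1.5, 0.1, 3.2]
finger_gap: -0.005
[0.57069004 0.11725326 0.28975076] [1.525648   0.07585073 3.15133777] [-0.07210171 -0.19280597  0.01997699] [ 3.50436855e-03 -2.20458085e-05  8.67248961e-02]
```

```bash
python3 -m handwheel '[0.001,0,0.008,0,0,0.002,0,0.016,0,0,0.003,0,0.024,0,0,0.003,0,0.032,0,0,0.003,0,0.04,0,0,0.003,0,0.048,0,0,0.003,0,0.056,0,0,0.003,0,0.064,0,0,0.003,0,0.07,0,0,0.003,0,0.074,0,0,0.003,0,0.074,0,0]'
python3 - <<'E'
from h import *
s=robot.read_state();print(s["position"],s["wrist_force"],s["torque"],tool([.568,.118,.203]))
E
```

```text
clock: 19.68
position: [0.5696, 0.1133, 0.217]
tool_rot: [0.275, 3.119, -0.003]
wrist_force: [-1.4, -7.2, 8.8]
finger_gap: -0.005
[0.56957525 0.11327804 0.21695811] [-1.42449945 -7.15621618  8.84565845] [-1.39792641  0.36504338 -0.01081092] [0.00253013 0.00438664 0.01392706]
```

```bash
python3 -m handwheel '[0,0,0.004,0,0,0,0,0.008,0,0,0,0,0.012,0,0,0,0,0.014,0,0,0,0,0.014,0,0,0,0,0.014,0,0]'
python3 - <<'E'
from h import *
f=robot.grab_frame("side");save(f,"side8.png");w=robot.grab_frame("wrist");save(w,"wrist8.png")
rs=[]
for g,fi in((f,0),(w,1)):
    for d in robot.pinpoint(g,"handle")[:1]: print(d["pixel"],d["score"],atz(g,d["pixel"],.19,fi).round(4));rs.append(ray(g,d["pixel"],fi))
if len(rs)>1: print(tri(rs))
s=robot.read_state();print(s["position"],s["wrist_force"],s["torque"])
a=cv2.imread("pics/side8.png")[200:440,200:440];b=cv2.imread("pics/wrist8.png")[60:300,280:600]
cv2.imwrite("pics/cmp8.png",np.hstack([cv2.resize(a,(370,370),interpolation=cv2.INTER_CUBIC),cv2.resize(b,(430,370),interpolation=cv2.INTER_CUBIC)]))
E
```

```text
clock: 20.18
position: [0.5695, 0.1119, 0.2044]
tool_rot: [0.277, 3.12, -0.004]
wrist_force: [-3.5, -1.1, 9.6]
finger_gap: 0.005
[329.7, 292.1] 0.77 [0.5687 0.1168 0.19  ]
[0.56956257 0.11192313 0.20452909] [-4.74138155 -2.91291919  9.30315812] [-0.54944876  0.90090666  0.0384003 ]
```

View pics/cmp8.png

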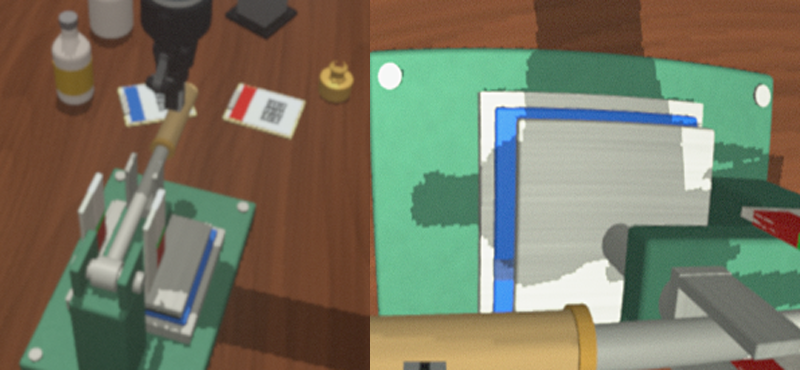

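The lever is about level, with the tips on top of the handle at (180,100) in the left crop and the green mark side visible. The tip is 1.5 mm high, so I trim it, wait a little to check steadiness, and hand in.

```bash
python3 -m handwheel '[0,0,0.001,0,0,0,0,0.002,0,0,0,0,0.002,0,0,0,0,0.002,0,0,0,0,0.002,0,0,0,0,0.002,0,0,0,0,0.002,0,0,0,0,0.002,0,0,0,0,0.002,0,0,0,0,0.002,0,0,0,0,0.002,0,0,0,0,0.002,0,0]'
python3 - <<'E'
from h import *
f=robot.grab_frame("side")
for d in robot.pinpoint(f,"handle")[:1]: print(d["pixel"],d["score"],atz(f,d["pixel"],.19).round(4))
t=robot.grab_frame("top")
for nm in("stand","wand","jar","glue","weight"):
    z=0.015 if nm=="wand" else 0
    for g in(t,f):
        for d in robot.pinpoint(g,nm)[:1]: print(nm,d["score"],atz(g,d["pixel"],z).round(3))
s=robot.read_state();print(s["clock"],s["position"],s["wrist_force"],np.abs(s["qd"]).max())
E
```

```text
clock: 21.38
position: [0.5696, 0.1118, 0.2043]
tool_rot: [0.278, 3.121, -0.002]
wrist_force: [-4.2, -0.1, 9.7]
finger_gap: 0.004
[313.1, 278.2] 0.79 [0.5691 0.1175 0.19  ]
stand 0.87 [ 0.487 -0.324  0.   ]
stand 0.49 [ 0.363 -0.181  0.   ]
wand 0.58 [ 0.365 -0.159  0.015]
jar 0.6 [ 0.73 -0.26  0.  ]
jar 0.6 [ 0.742 -0.274  0.   ]
glue 0.87 [ 0.757 -0.094  0.   ]
weight 0.81 [ 0.364 -0.165  0.   ]
weight 0.88 [ 0.362 -0.181  0.   ]
22.0333 [0.56963279 0.11185755 0.2042658 ] [-4.01671462 -1.00684582  8.47098464] 0.002011098030122608
```

```bash
python3 -c "
from bench import robot
print(robot.close_job())"
```

```text
the job is handed in; nothing more can be done
None
```

The job is done in the order asked and handed in at about 22 s on the robot's clock. The shut fingertips were still pressing the lever level at hand-in.

- **Reading:** I lifted the wand out and held it upright and still for about 2.7 s. The window was about 4 cm above the middle of the blue barcode. The red ticket was never under it.
- **Return to stand:** The wand went in with no side force and touched the floor of the hole at the same tool height as when I gripped it. I pushed it slightly further and let go. The wrist picture after release matched the one from the start.
- **Lever:** The fingertips rest on the handle at z = 0.204 m, where 0.203 m is exactly level. That is about 6 mrad above level and steady, with 8–10 N upward. From the side camera the handle's middle is at (0.569, 0.118), as predicted for level. The lever never went below level.
- **Other things:** The top camera's last fixes for the jar, glue bottle and weight match those at the start.

**Checks that failed or disagreed:**
- In the last pictures, one "wand" and one low-scored "stand" report fell on the brass weight; I took both as false. The wand was last seen upright in its stand in the wrist view before I pressed the lever.
- I did not separately measure the height of the wand's top after letting go.
- The last 2 mm trim of the lever moved the tip only about 0.2 mm.
- There was a side force of about 4 N at the handle.

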